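# Scan the job card, then hold the probe in the sample through the guide

### The arm

A 6-joint arm with a two-finger parallel gripper is mounted at the origin on the work surface. World frame = base frame: x ahead of the robot, y to its left, z up, the work surface at z = 0. Lengths are in m, angles in rad, forces in N, time in s.
With the tool pointing down it reaches from about 0.375 to 0.9 m from the base axis. Payload 3.1 kg.
Tool frame: the origin (TCP) lies midway between the tips of the shut fingers; the grasp point (between the pads) lies 19 mm behind it; z points along the fingers, y is the direction in which the jaws open and shut (so a half turn about z gives the same grasp; the last joint's range is limited). The gripper opens to 85 mm and grips with 20 to 120 N. Pads are 22 mm wide; open, the fingers measure 114 mm over their backs; the gripper's body (76 mm by 85 mm) begins 54 mm behind the grasp point. The pads swing forward as they close: fully open they stand 13 mm farther back than shut.
Start: joints at [0.953, 0.527, 1.433, -0, 1.181, -0.178], TCP at [0.266, 0.566, 0.231] pointing down, gripper open.
Joint ranges: [-3.08, 3.08], [-0.75, 2.2], [0.22, 2.44], [-1.43, 4.57], [0, 2.65], [-2.85, 2.85]. Speed limits (rad/s): [2.79, 2.79, 3.14, 3.14, 3.14, 3.14].

### API

Orientations are given as a 3x3 rotation matrix whose columns are the frame's x, y, z axes.
In Python, from bench import robot gives the robot as it stands. The module is installed in compiled form; this text tells all that it offers.
- The arm moves only by the shell command python3 -m crank 'ROWS' [FORCE]. ROWS is JSON, a list of rows, each an object with "fingers": the closure, from -1 (fully open) to 1 (shut); "slide": the shift along the tool's x, y, z in units of 30 mm (1.0 is 30 mm), a list of three; "dr": the turn, a rotation vector about the tool's x, y, z in units of 6 degrees (1.0 is 6 degrees), a list of three. In form: [{"fingers": fingers, "slide": [dx, dy, dz], "dr": [rx, ry, rz]}, ...]. A call has 1 to 5 rows; each row shifts and turns the commanded pose from where the row before left it, along the tool's axes as they then stand; what a row does not reach is not made up. A row lasts 1/10 s, in which the tool goes at most 50 mm and 8.59 degrees, less where a joint would pass 70% of its speed; a pose out of reach is approached as far as the arm can. A call is refused whole if a number of a shift passes 1 or a number of a turn 1, either way. A call with a gripper value outside its range is refused whole. The fingers move at their own pace and stop on an object; FORCE is the grip in N (left out, the last holds). Time passes only in rows, so rows that do not move let the fingers close. It gives the time, the measured TCP pose, the force and the opening at its end, in the units of the state.
- robot.get_obs(): the state, without advancing time (a new reading comes with each control period).
- robot.grab_frame(name): name is "scene" or "top"; returns (picture, depth): 384x512x3 uint8, red, green, blue; 384x512 float32, m along the optical axis (not along the pixel's ray), 0 where there is no reading.
- robot.camera_model(name): a dict with "intrinsics" (3x3 intrinsics, pixels), "rvec" (rotation vector, rad) and "tvec" (3), from world to camera coordinates, as OpenCV has them. Camera axes: x right, y down, z forward; pixel columns grow to the right and rows downward; lengths in m; the calibration is good to about 2 mm. A picture is of the moment at which its call begins. camera_model takes no time and is no camera call.
- robot.close_job(): hands the job in, once; it reports no verdict.
The state is a dict: "clock": time; "joints": joint angles; "dq": joint speeds; "tau": joint torques, N m; "eef_pos": TCP position; "tcp_rot": TCP orientation; "contact_force": force on the tool from outside, world axes, zero at the start; "moment": the same for the moment, N m; "width": finger opening in m.
Only numpy, scipy, OpenCV 4.12 (cv2) and the standard library are available. Lean on these libraries where they do the work, as an engineer would, in place of code of your own. Each camera call takes 0.05 s, during which the arm holds its last target.

### The job

Scan in the job card by squeezing the yellow trigger of the clamped scanner all the way in and letting it spring back out. Then take the orange-handled temperature probe from its rack and lower its rod straight down through the ringed hole of the white guide into the steel sample pot, never letting it touch the guide or the pot, until the middle of the red band is level with the top of the guide. Finish still holding the probe there, still and centred in the hole, and leave the bottles and other things alone.

Things in the scene. Friction and masses are not known exactly. Their poses are not given: they have to be found in the camera images.
- trigger_pinch (a point): Scanner gun's pinch point: between the back of its grip handle and the front of its yellow trigger, 56 above the table, on the line across both (y). z up; x along the handle, towards the barrel. Handle back at y -24 from here, trigger front at y +30 at rest, +18 squeezed: 54 apart at rest, 42 squeezed. Barrel begins at x +48. The space beside both is free down to the table. (Sizes in mm.)
- scanner: Blue scanner gun, clamped for good on its side, axes as at the pinch point, which lies at x +7, y +11 of its origin (on the table). Handle: along x, from -69 (black butt, nearest the robot) to the barrel at +55, 26 wide, 30 high, 41 clear of the table. Barrel: along y, nose to +y, top 76 above the table. A job card stands before the nose at y +195, top 111 above the table. (Sizes in mm.)
- trigger (a joint): Scanner's yellow sprung trigger (bar 62 long, 8 thick, 24 high, along the +y side of the handle), hinged about the vertical near the barrel, 45 from the pinch point: 0 = out at rest, grows as it is squeezed in -y direction towards the handle, 0.28 rad = fully in at its stop. At the pinch point it takes about 2 N to start and about 4 N at the stop, and springs back by itself when released. (Sizes in mm.)
- probe_grip (a point): Centre of the orange square handle (24 x 24, 60 high) of the temperature probe, about 90 g. z up along the probe, x and y square to the handle's flats. A steel rod, 8 dia, hangs 110 below the handle, with a red band 24 high. Starts upright in the rack: handle's underside on the rack's top, 120 above the table, rod down the hole (14 dia). (Sizes in mm.)
- probe_tip (a point): The lower end of the probe's rod, 140 below the centre of its handle. (Sizes in mm.)
- probe_band (a point): The middle of the red band on the probe's rod, 60 above the tip, 80 below the centre of the handle. (Sizes in mm.)
- rack: Wooden two-hole rack, fixed, 90 x 190 foot, 120 high; origin at the centre of its underside. Holes at y +50 and -50 of its frame; the probe stands in one, the stirring rod in the other (either way round). (Sizes in mm.)
- guide_mouth (a point): Centre of the mouth of the guide bore (22 dia, 25 deep, right through, blue ring round it) on the top face of the fixed white guide block, 115 above the table; z up, the bore vertical. Block 55 in x, 145 in y, with two black nuts 6 high on its top at y +62 and -62. (Sizes in mm.)
- guide: The whole guide stand: block on two steel posts, base 120 x 150, and under the bore a fixed open steel sample pot, inner diameter about 56, rim 45 below the bore's mouth, inner floor 101 below it. Origin on the table right below the bore. (Sizes in mm.)
- probe: The temperature probe; origin at the centre of the underside of its handle, 30 below the handle's centre. (Sizes in mm.)
- stirrer_mid (a point): Bystander: centre of the round green handle (24 dia, 40 high) of the stirring rod standing in the rack's other hole. (Sizes in mm.)
- amber: Bystander: amber glass bottle with a yellow cap, 60 dia x 140 high; origin at the centre of its underside. (Sizes in mm.)
- washbottle: Bystander: white bottle with a blue cap, 54 dia x 130 high; origin at the centre of its underside. (Sizes in mm.)
- flask: Bystander: conical glass flask, 72 dia x 110 high; origin at the centre of its underside. (Sizes in mm.)
- jar: Bystander: low clear jar with a black cap, 52 dia x 55 high; origin at the centre of its underside. (Sizes in mm.)
- calweight: Bystander: brass calibration weight, 32 dia x 42 high; origin at the centre of its underside. (Sizes in mm.)
- stopper: Bystander: black rubber stopper, 36 dia x 30 high; origin at the centre of its underside. (Sizes in mm.)
Not all that is in view belongs to the job. Of the things that look like the probe, the largest one is meant.

How it is judged:
On the way, in this order (a step that is already met when the one before it is completed fails the run):
1. the trigger is squeezed in nearly to its stop (beyond 0.22 rad) (value of joint trigger above 0.22 rad), for 0.1 s.
2. the trigger is let out again (below 0.05 rad) (value of joint trigger below 0.05 rad), for 0.1 s.
3. the probe is drawn right out of the rack and held upright in the fingers, its tip above the rack and the guide (height (world z) of probe_tip above 0.122 m and contact force between probe and the fingers above 0.5 N and angle between probe's own z axis and vertical below 0.3 rad), for 0.1 s.
At the end, for the whole second after the job is handed in: The fingers hold the probe still (below 10 mm/s), its tip 60 mm (give or take 13) below the top of the guide, the rod's axis within 4.5 mm of the bore's axis at the red band and within 6 mm at the tip, nothing of it touching the guide or the pot; the trigger is out (below 0.05 rad) (z of probe_tip in the frame of guide_mouth between -0.073 and -0.047 m and horizontal distance between probe_band and guide_mouth below 0.0045 m and horizontal distance between probe_tip and guide_mouth below 0.006 m and contact force between probe and the fingers above 0.5 N and contact force between probe and guide below 0.2 N and linear speed of probe below 0.01 m/s and value of joint trigger below 0.05 rad); the arm keeps its last pose, push and grip.
It fails at once if the probe touches the guide block, its stand or the pot (more than 0.3 N) (contact force between probe and guide above 0.3 N).
It fails at once if a bystander is pushed more than 30 mm away or tipped, or the stirring rod is moved more than 20 mm (distance of stirrer_mid from where it was at the start of the episode above 0.02 m or distance of any of amber, washbottle, flask, jar, calweight, stopper from where it was at the start of the episode above 0.03 m or angle between any of amber, washbottle, flask, jar, calweight, stopper's own z axis and vertical above 0.5 rad).
It also fails if it takes over 54 s, if anything falls off the work surface, if the arm or the gripper's body presses on something with over 40 N, if the wrist force passes 120 N, or if a joint passes its speed limit or range.

## Working session

There is one attempt and no reset: what is moved stays moved. The work goes in short steps, Python scripts to look and compute and a shell command to move; the robot and the scene stay as the last step left them, time stands still between calls to the robot, and variables do not carry over. Pictures are saved under pics/ and viewed, and the job is handed in when it is done.

```bash
mkdir -p pics; cat > h.py <<'E'
import numpy as np, cv2
from bench import robot
def cam(n):
    c=robot.camera_model(n); K=np.array(c["intrinsics"]).reshape(3,3); R,_=cv2.Rodrigues(np.array(c["rvec"],float)); t=np.array(c["tvec"],float).reshape(3)
    return K,R,t
def grab(n):
    p,d=robot.grab_frame(n); np.savez(f"last_{n}.npz",p=p,d=d); return p,d
def load(n):
    z=np.load(f"last_{n}.npz"); return z["p"],z["d"]
def cloud(n,d):
    K,R,t=cam(n); v,u=np.mgrid[:d.shape[0],:d.shape[1]]
    X=np.stack([(u-K[0,2])/K[0,0]*d,(v-K[1,2])/K[1,1]*d,d],-1)
    return (X-t)@R
def proj(n,P):
    K,R,t=cam(n); q=(R@np.atleast_2d(P).T).T+t; q=q@K.T; return q[:,:2]/q[:,2:]
def onz(n,u,v,z):
    K,R,t=cam(n); r=R.T@np.linalg.inv(K)@np.array([u,v,1.]); c=-R.T@t; return c+r*(z-c[2])/r[2]
def save(p,name,box=None,s=1):
    if box: p=p[box[1]:box[3],box[0]:box[2]]
    p=cv2.resize(p,None,fx=s,fy=s,interpolation=cv2.INTER_CUBIC); cv2.imwrite(f"pics/{name}.png",p[:,:,::-1])
E
python3 - <<'E'
from h import *
for n in("scene","top"):
    p,d=grab(n); save(p,n+"0",s=1.5); K,R,t=cam(n); print(n,K.tolist(),(-R.T@t).round(3),R[2].round(3))
o=robot.get_obs(); print(o)
E
```

```text
scene [[420.6205816602875, 0.0, 254.5231015302324], [0.0, 420.6205816602875, 191.51900705955418], [0.0, 0.0, 1.0]] [ 1.402 -0.259  0.727] [-0.771  0.258 -0.582]
top [[357.86300703310343, 0.0, 250.38810300187785], [0.0, 357.86300703310343, 192.9668438757861], [0.0, 0.0, 1.0]] [0.416 0.009 1.155] [ 0.144  0.019 -0.989]
{'clock': 0.1, 'joints': array([ 9.52511384e-01,  5.28381173e-01,  1.43378808e+00, -3.39153119e-05,
        1.18135830e+00, -1.78515127e-01]), 'dq': array([-3.17211719e-04, -2.24928180e-03, -1.67843650e-03,  1.21705939e-03,
       -1.30667790e-03, -6.83931968e-05]), 'tau': array([-1.13178680e-04, -4.43304563e+01, -1.78585804e+01, -2.32885122e-04,
        3.92213085e-03, -4.34129660e-06]), 'eef_pos': array([0.2656955 , 0.56500562, 0.23042213]), 'tcp_rot': array([[-9.04855007e-01,  4.25718469e-01, -1.09597749e-03],
       [ 4.25719764e-01,  9.04853656e-01, -1.59488922e-03],
       [ 3.12725444e-04, -1.90972278e-03, -9.99998128e-01]]), 'contact_force': array([-0.00693559, -0.14183276, -0.17015094]), 'moment': array([0.01089322, 0.01742203, 0.01639106]), 'width': 0.08505734102174718}
```

View pics/scene0.png

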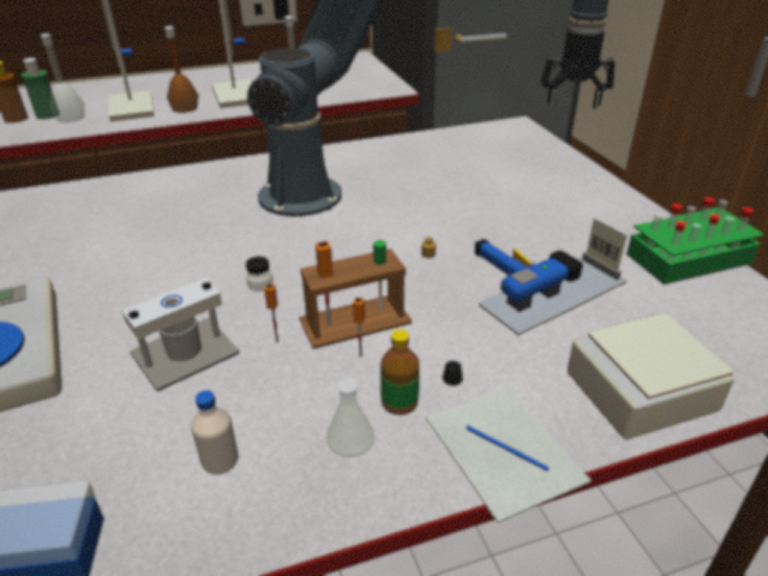

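View pics/top0.png

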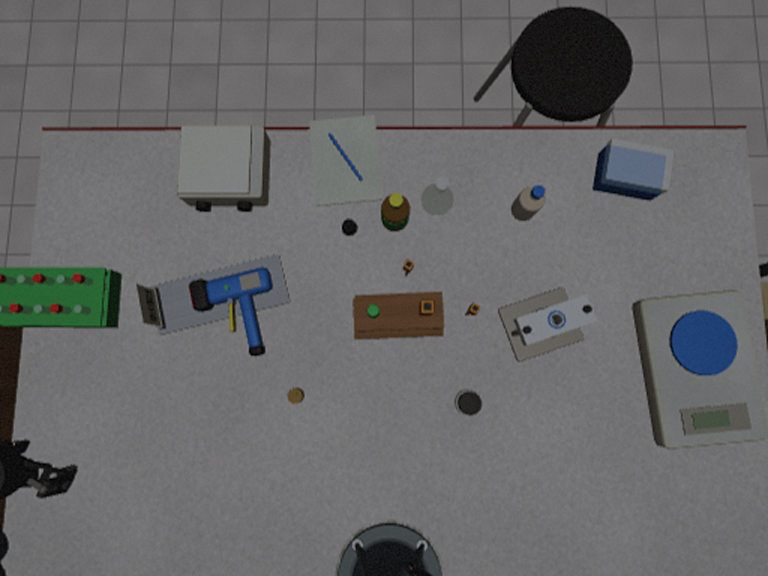

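The scene view shows the scanner at about (525,265), the rack at (355,285) with the big orange probe at (324,258), and the guide at (172,310). The top view shows the trigger at (233,317), the probe at (427,307), the ring at (557,320), and small decoy probes at (408,267) and (473,310). Next I'll enlarge crops to measure.

```bash
python3 - <<'E'
from h import *
p,d=load("top")
g=lambda p:np.clip(p.astype(float)*1.7,0,255).astype(np.uint8)
a=cv2.resize(g(p)[165:245,90:200],None,fx=5,fy=5,interpolation=cv2.INTER_CUBIC)
save(g(p),"t_scan",(85,165,205,245),6)
save(g(p),"t_rack",(225,165,405,245),4.4)
p2,_=load("scene")
save(p2,"s_scan",(305,135,425,225),6)
save(p2,"s_rack",(75,145,285,255),3.8)
E
```

```text
(no output)
```

View pics/t_scan.png

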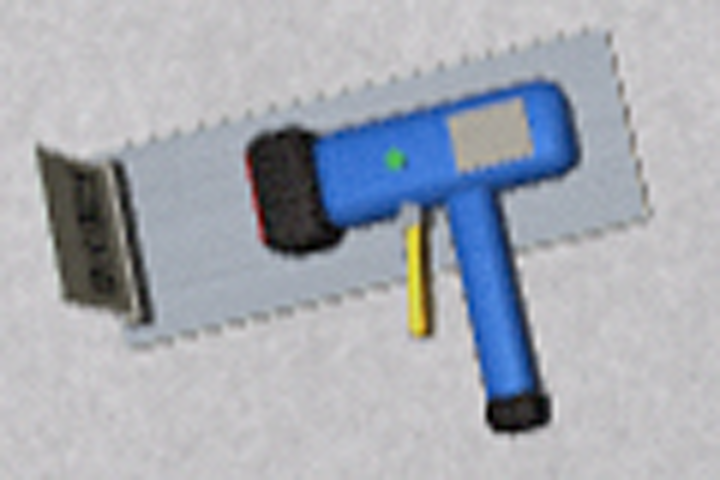

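View pics/t_rack.png

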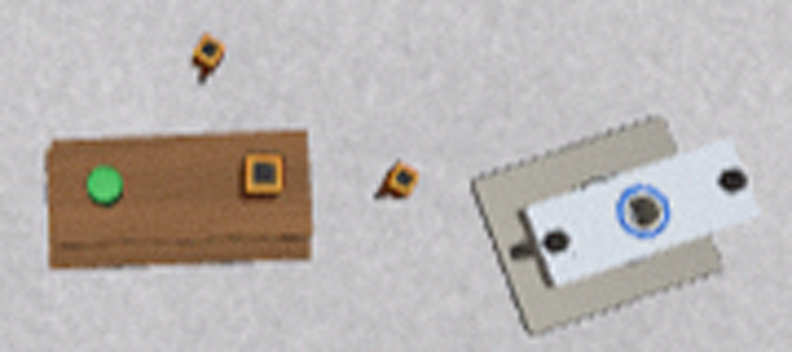

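View pics/s_scan.png

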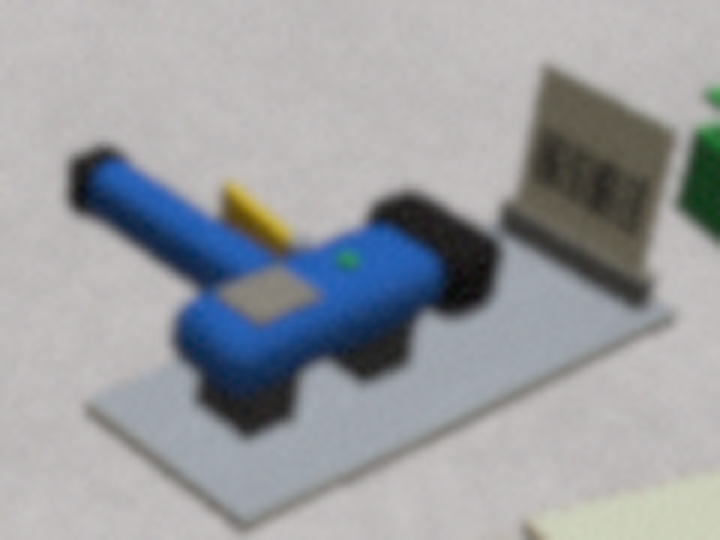

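View pics/s_rack.png

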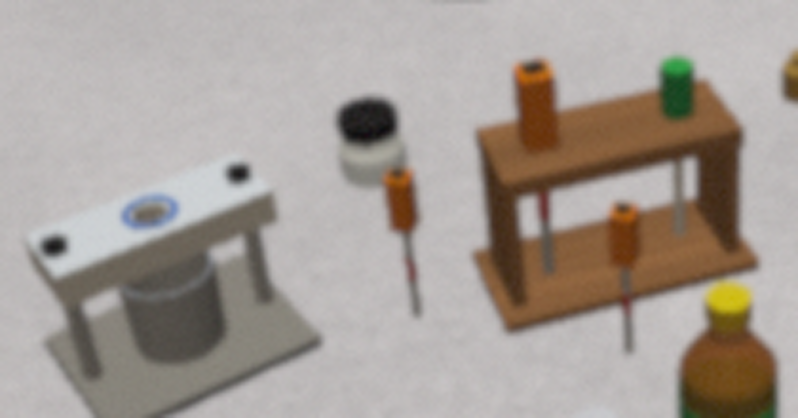

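```bash
cat > m.py <<'E'
from h import *
p,d=load("top"); C=cloud("top",d); hsv=cv2.cvtColor(p,cv2.COLOR_RGB2HSV)
def pts(mask): return C[mask&(d>0)]
def c2(u,v,z,off,s): return onz("top",u/s+off[0]-0.5+0.5/s,v/s+off[1]-0.5+0.5/s,z)
t=(85,165); r=(225,165)
print("probe top",c2(263,174,.18,r,4.4).round(4),"stir",c2(104,186,.16,r,4.4).round(4))
print("ring",c2(642,211,.115,r,4.4).round(4)," nuts",c2(556,241,.121,r,4.4).round(4),c2(733,180,.121,r,4.4).round(4))
print("rack corners",[c2(u,v,.12,r,4.4).round(4)[:2] for u,v in((49,141),(307,131),(311,240),(50,248))])
h=[c2(u,v,.071,t,6) for u,v in((478,205),(513,390))]; print("handle",[x.round(4) for x in h])
g=[c2(u,v,.068,t,6) for u,v in((416,225),(422,334))]; print("trig",[x.round(4) for x in g])
H,S,V=[hsv[...,i].astype(int) for i in range(3)]
vv,uu=np.mgrid[:384,:512]
def reg(a,b,c,e): return (uu>=a)&(uu<c)&(vv>=b)&(vv<e)
m=(H>100)&(H<125)&(S>150)&reg(85,165,205,245); P=pts(m)
q=P[(P[:,2]>.055)]
mm=reg(160,198,175,232)&m; hp=pts(mm); hp=hp[hp[:,2]>.06]
c=hp.mean(0); w=np.linalg.svd(hp[:,:2]-c[:2])[2][0]; print("handle cloud",len(hp),c.round(4),w.round(3),np.percentile(hp[:,2],[10,50,90]).round(4))
my=(H>20)&(H<35)&(S>130)&reg(85,165,205,245); y=pts(my); print("trig cloud",len(y),y.mean(0).round(4),np.percentile(y[:,2],[10,50,90]).round(4))
o=(H>5)&(H<22)&(S>150)&reg(275,190,295,215); x=pts(o); x=x[x[:,2]>.165]; print("probe cloud",len(x),x.mean(0).round(4),x.min(0).round(4),x.max(0).round(4))
w=reg(340,190,402,235)&(S<40); x=pts(w); x=x[(x[:,2]>.105)&(x[:,2]<.119)]; rc=cv2.minAreaRect((x[:,:2]*1000).astype(np.float32)); print("guide",rc,np.median(x[:,2]))
w=reg(230,185,302,230)&(H<20)&(S>70); x=pts(w); x=x[(x[:,2]>.11)&(x[:,2]<.13)]; print("rack",cv2.minAreaRect((x[:,:2]*1000).astype(np.float32)),np.median(x[:,2]))
for n,(u,v) in dict(calw=(197,263),amber=(264,134),stop=(233,151),jar=(312,268),dec1=(272,177),dec2=(316,206)).items():
  print(n,C[v,u].round(3))
E
python3 m.py
```

```text
probe top [ 0.527  -0.0654  0.18  ] stir [0.5213 0.034  0.16  ]
ring [ 0.5106 -0.3191  0.115 ]  nuts [ 0.4902 -0.2605  0.121 ] [ 0.5306 -0.3774  0.121 ]
rack corners [array([0.5554, 0.0716]), array([ 0.5625, -0.0993]), array([ 0.4903, -0.101 ]), array([0.4845, 0.0702])]
handle [array([0.555, 0.294, 0.071]), array([0.4609, 0.2725, 0.071 ])]
trig [array([0.545 , 0.3262, 0.068 ]), array([0.4892, 0.3207, 0.068 ])]
handle cloud 266 [0.5081 0.2858 0.07  ] [-0.968 -0.251] [0.0669 0.0701 0.073 ]
trig cloud 42 [0.5141 0.3255 0.0671] [0.064  0.0675 0.0702]
probe cloud 50 [ 0.5278 -0.0643  0.1771] [ 0.5166 -0.0756  0.165 ] [ 0.5388 -0.054   0.1837]
guide ((511.8542785644531, -320.0558166503906), (55.05049514770508, 146.488037109375), 19.176097869873047) 0.11418814218221192
rack ((525.5133056640625, -15.649627685546875), (68.04563903808594, 168.9667205810547), 2.59554386138916) 0.1196666811363051
calw [0.361 0.193 0.042]
amber [ 0.738 -0.011  0.14 ]
stop [0.717 0.088 0.027]
jar [ 0.348 -0.156  0.056]
dec1 [ 0.614 -0.034  0.121]
dec2 [ 0.529 -0.161  0.121]
```

```bash
cat > m2.py <<'E'
from m import c2,t,r,np,C,d,p
def ang(a,b,z,off,s):
    A=c2(*a,z,off,s);B=c2(*b,z,off,s);w=B-A;return np.degrees(np.arctan2(w[1],w[0])).round(2)
print("handle L",ang((490,395),(452,212),.06,t,6),"R",ang((537,385),(497,195),.06,t,6))
print("plate",ang((650,213),(130,345),.002,t,6)-90,ang((605,30),(125,148),.002,t,6)-90, ang((650,213),(605,30),.002,t,6))
print("butt",c2(519,430,.056,t,6).round(4))
print("barrel edge near handle",c2(470,192,.06,t,6).round(4))
print("probe sides",ang((283,155),(246,155),.18,r,4.4)-90,ang((246,194),(246,155),.18,r,4.4))
E
python3 m2.py | tail -6; python3 - <<'E'
import sys; sys.path.insert(0,'.')
from h import *
p,d=load("top"); g=np.clip(p.astype(float)*1.6,0,255).astype(np.uint8)
save(g,"t_probe",(268,188,303,222),16); save(g,"t_handle",(145,195,185,245),12)
E
```

```text
dec2 [ 0.529 -0.161  0.121]
handle L 13.97 R 13.94
plate 14.549999999999997 14.189999999999998 15.28
butt [0.4412 0.2723 0.056 ]
barrel edge near handle [0.5631 0.3013 0.06  ]
probe sides 0.15000000000000568 -0.41
```

View pics/t_probe.png

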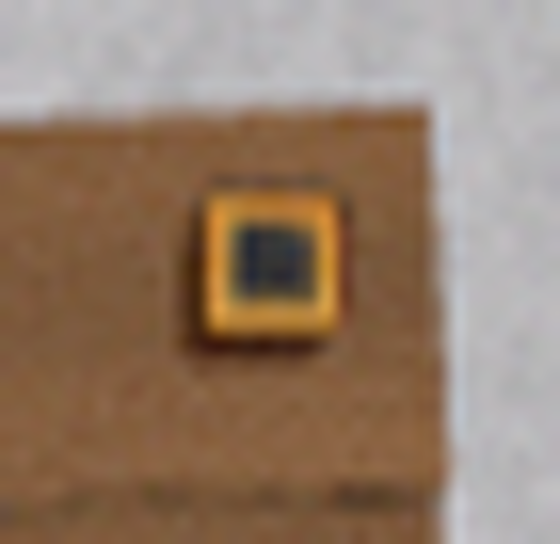

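View pics/t_handle.png

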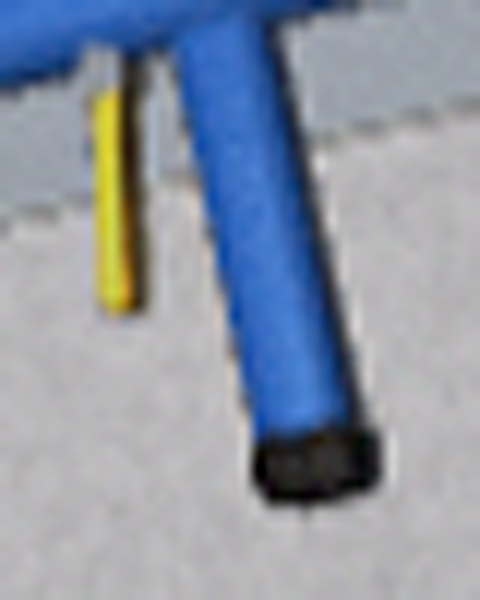

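The crops show the trigger (yellow, rotated about 8° from the handle), the handle axis at yaw ≈14.2°, and the probe flats nearly square to the world axes. Next I'll write a small planner that prints shifts in tool units, and I'll type the rows from that.

```bash
cat > plan.py <<'E'
import sys
from h import *
from scipy.spatial.transform import Rotation as Ro
# target x y z yaw_of_tool_y(deg), nrows
x,y,z,yaw,n=[float(a) for a in sys.argv[1:6]]; n=int(n)
o=robot.get_obs(); R0=np.array(o["tcp_rot"]); p0=np.array(o["eef_pos"])
a=np.radians(yaw); yy=np.array([np.cos(a),np.sin(a),0]); zz=np.array([0,0,-1.]); R1=np.stack([np.cross(yy,zz),yy,zz],1)
rv=Ro.from_matrix(R0.T@R1).as_rotvec(); D=np.array([x,y,z])-p0
R=R0.copy(); print("total",D.round(4),"rot units",(np.degrees(rv)/6).round(2))
for i in range(n):
    print("slide",(R.T@D/n/0.03).round(3).tolist(),"dr",(np.degrees(rv)/6/n).round(3).tolist()); R=R@Ro.from_rotvec(rv/n).as_matrix()
E
python3 plan.py 0.513 0.295 0.200 104.2 14
```

```text
total [ 0.2473 -0.27   -0.0304] rot units [-0.02 -0.01 -6.57]
slide [-0.807, -0.331, 0.073] dr [-0.001, -0.001, -0.469]
slide [-0.789, -0.37, 0.073] dr [-0.001, -0.001, -0.469]
slide [-0.77, -0.408, 0.073] dr [-0.001, -0.001, -0.469]
slide [-0.749, -0.446, 0.073] dr [-0.001, -0.001, -0.469]
slide [-0.726, -0.482, 0.073] dr [-0.001, -0.001, -0.469]
slide [-0.702, -0.517, 0.073] dr [-0.001, -0.001, -0.469]
slide [-0.676, -0.551, 0.073] dr [-0.001, -0.001, -0.469]
slide [-0.648, -0.583, 0.073] dr [-0.001, -0.001, -0.469]
slide [-0.618, -0.615, 0.073] dr [-0.001, -0.001, -0.469]
slide [-0.587, -0.644, 0.073] dr [-0.001, -0.001, -0.469]
slide [-0.555, -0.672, 0.073] dr [-0.001, -0.001, -0.469]
slide [-0.521, -0.699, 0.073] dr [-0.001, -0.001, -0.469]
slide [-0.486, -0.723, 0.073] dr [-0.001, -0.001, -0.469]
slide [-0.45, -0.746, 0.072] dr [-0.001, -0.001, -0.469]
```

```bash
python3 -m crank '[{"fingers":-1,"slide":[-0.81,-0.33,0],"dr":[0,0,-0.47]},{"fingers":-1,"slide":[-0.79,-0.37,0],"dr":[0,0,-0.47]},{"fingers":-1,"slide":[-0.77,-0.41,0],"dr":[0,0,-0.47]},{"fingers":-1,"slide":[-0.75,-0.45,0],"dr":[0,0,-0.47]},{"fingers":-1,"slide":[-0.73,-0.48,0],"dr":[0,0,-0.47]}]' 20; python3 plan.py 0.513 0.295 0.200 104.2 9
```

```text
clock: 0.6
eef_pos: [0.3549, 0.4679, 0.2308]
tcp_rot: [[-0.982, 0.19, -0.001], [0.19, 0.982, -0.001], [0.001, -0.001, -1.0]]
contact_force: [-0.4, -1.1, -0.5]
width: 0.0854
total [ 0.1581 -0.1729 -0.0308] rot units [-0.01 -0.01 -4.19]
slide [-0.697, -0.517, 0.114] dr [-0.001, -0.001, -0.466]
slide [-0.671, -0.551, 0.114] dr [-0.001, -0.001, -0.466]
slide [-0.643, -0.583, 0.114] dr [-0.001, -0.001, -0.466]
slide [-0.614, -0.613, 0.114] dr [-0.001, -0.001, -0.466]
slide [-0.583, -0.643, 0.114] dr [-0.001, -0.001, -0.466]
slide [-0.551, -0.67, 0.114] dr [-0.001, -0.001, -0.466]
slide [-0.518, -0.696, 0.114] dr [-0.001, -0.001, -0.466]
slide [-0.483, -0.721, 0.114] dr [-0.001, -0.001, -0.466]
slide [-0.447, -0.744, 0.114] dr [-0.001, -0.001, -0.466]
```

```bash
python3 -m crank '[{"fingers":-1,"slide":[-0.70,-0.52,0.1],"dr":[0,0,-0.47]},{"fingers":-1,"slide":[-0.67,-0.55,0.1],"dr":[0,0,-0.47]},{"fingers":-1,"slide":[-0.64,-0.58,0.1],"dr":[0,0,-0.47]},{"fingers":-1,"slide":[-0.61,-0.61,0.1],"dr":[0,0,-0.47]},{"fingers":-1,"slide":[-0.58,-0.64,0.1],"dr":[0,0,-0.47]}]' ; python3 -m crank '[{"fingers":-1,"slide":[-0.55,-0.67,0.1],"dr":[0,0,-0.47]},{"fingers":-1,"slide":[-0.52,-0.70,0.1],"dr":[0,0,-0.47]},{"fingers":-1,"slide":[-0.48,-0.72,0.1],"dr":[0,0,-0.47]},{"fingers":-1,"slide":[-0.4,-0.7,0.1],"dr":[0,0,-0.43]},{"fingers":-1,"slide":[0,0,0],"dr":[0,0,0]}]' >/dev/null; python3 plan.py 0.513 0.295 0.037 104.2 6
python3 - <<'E'
from h import *
p,d=grab("scene"); save(p,"s1",(255,60,455,240),4)
p,d=grab("top"); save(np.clip(p.astype(float)*1.6,0,255).astype(np.uint8),"t1",(85,145,245,265),5)
E
```

```text
clock: 1.1
eef_pos: [0.4424, 0.3719, 0.2158]
tcp_rot: [[-0.999, -0.054, -0.001], [-0.054, 0.999, -0.0], [0.001, -0.0, -1.0]]
contact_force: [-0.0, -0.2, 0.1]
width: 0.0853
total [ 0.0006  0.0002 -0.1665] rot units [-0.01 -0.   -0.06]
slide [-0.004, 0.001, 0.925] dr [-0.001, -0.001, -0.01]
slide [-0.004, 0.001, 0.925] dr [-0.001, -0.001, -0.01]
slide [-0.004, 0.001, 0.925] dr [-0.001, -0.001, -0.01]
slide [-0.003, 0.001, 0.925] dr [-0.001, -0.001, -0.01]
slide [-0.003, 0.001, 0.925] dr [-0.001, -0.001, -0.01]
slide [-0.003, 0.001, 0.925] dr [-0.001, -0.001, -0.01]
```

View pics/s1.png

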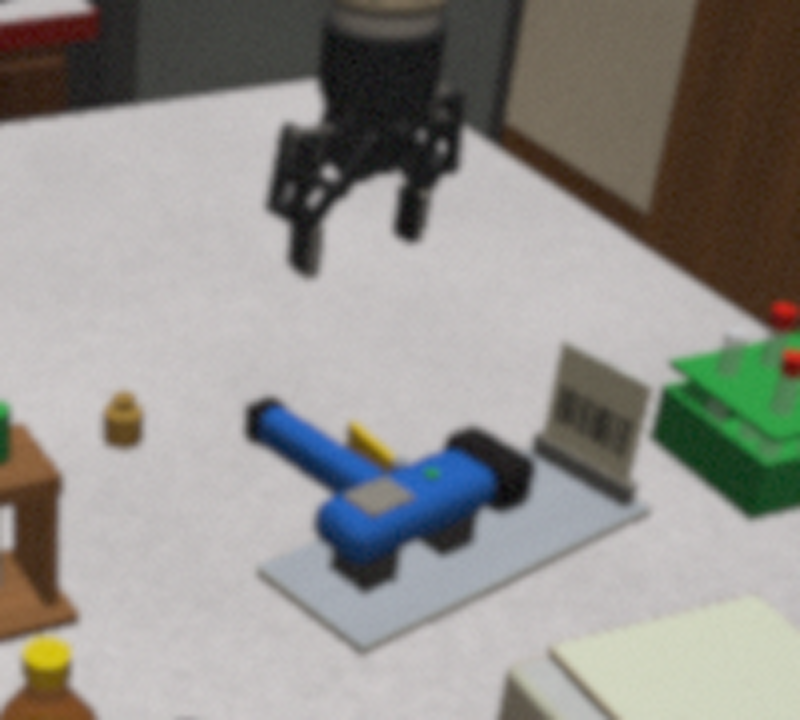

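View pics/t1.png

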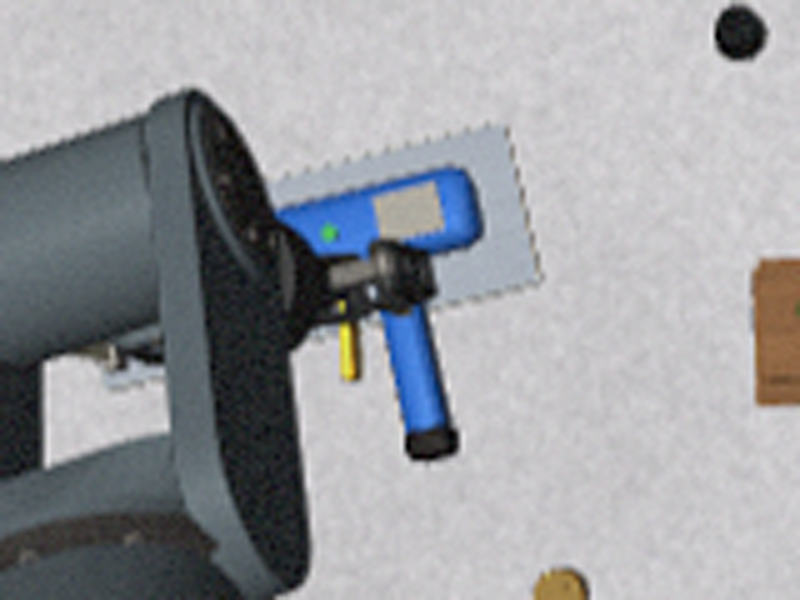

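Both views show the open gripper hanging above the scanner, clear of the card. In the top view the fingers straddle the handle and trigger near (390,280). Descending now.

```bash
python3 -m crank '[{"fingers":-1,"slide":[0,0,0.9],"dr":[0,0,0]},{"fingers":-1,"slide":[0,0,0.9],"dr":[0,0,0]},{"fingers":-1,"slide":[0,0,0.9],"dr":[0,0,0]},{"fingers":-1,"slide":[0,0,0.6],"dr":[0,0,0]},{"fingers":-1,"slide":[0,0,0.6],"dr":[0,0,0]}]'; python3 -m crank '[{"fingers":-1,"slide":[0,0,0.6],"dr":[0,0,0]},{"fingers":-1,"slide":[0,0,0.6],"dr":[0,0,0]},{"fingers":-1,"slide":[0,0,0.4],"dr":[0,0,0]},{"fingers":-1,"slide":[0,0,0],"dr":[0,0,0]}]' 
python3 - <<'E'
from h import *
p,d=grab("scene"); save(p,"s2",(305,125,425,225),6)
E
```

```text
clock: 2.2
eef_pos: [0.5092, 0.2982, 0.0864]
tcp_rot: [[-0.97, -0.244, -0.001], [-0.244, 0.97, -0.0], [0.001, 0.0, -1.0]]
contact_force: [0.1, 0.5, -1.0]
width: 0.0853
clock: 2.6
eef_pos: [0.5088, 0.2974, 0.0378]
tcp_rot: [[-0.97, -0.243, -0.004], [-0.243, 0.97, -0.001], [0.004, -0.0, -1.0]]
contact_force: [0.2, -1.0, -0.1]
width: 0.0853
```

View pics/s2.png

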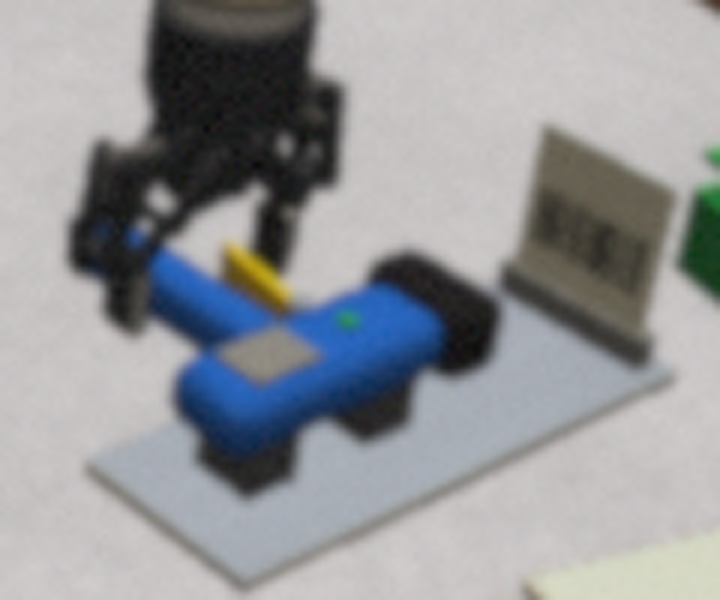

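The fingers straddle the handle (about (125,300)) and the trigger (about (275,235)) without touching either. I'll shift 3 mm, then close.

```bash
python3 -m crank '[{"fingers":-1,"slide":[-0.1,-0.1,0],"dr":[0,0,0]},{"fingers":-0.4,"slide":[0,0,0],"dr":[0,0,0]},{"fingers":-0.2,"slide":[0,0,0],"dr":[0,0,0]},{"fingers":-0.1,"slide":[0,0,0],"dr":[0,0,0]},{"fingers":-0.1,"slide":[0,0,0],"dr":[0,0,0]}]' 20; python3 -m crank '[{"fingers":0,"slide":[0,0,0],"dr":[0,0,0]},{"fingers":0.1,"slide":[0,0,0],"dr":[0,0,0]},{"fingers":0.1,"slide":[0,0,0],"dr":[0,0,0]},{"fingers":0.1,"slide":[0,0,0],"dr":[0,0,0]}]'
```

```text
clock: 3.15
eef_pos: [0.5148, 0.2961, 0.0404]
tcp_rot: [[-0.97, -0.242, 0.002], [-0.242, 0.97, 0.002], [-0.002, 0.002, -1.0]]
contact_force: [-1.0, 5.2, 3.9]
width: 0.047
clock: 3.55
eef_pos: [0.5146, 0.2964, 0.0406]
tcp_rot: [[-0.97, -0.243, 0.002], [-0.243, 0.97, 0.002], [-0.002, 0.002, -1.0]]
contact_force: [-0.9, 5.1, 4.7]
width: 0.0426
```

```bash
python3 -m crank '[{"fingers":0.2,"slide":[0,0,0],"dr":[0,0,0]},{"fingers":0.3,"slide":[0,0,0],"dr":[0,0,0]},{"fingers":0.3,"slide":[0,0,0],"dr":[0,0,0]},{"fingers":0.3,"slide":[0,0,0],"dr":[0,0,0]}]'
python3 - <<'E'
from h import *
p,d=grab("scene"); save(p,"s3",(305,125,425,225),6)
E
```

```text
clock: 3.95
eef_pos: [0.5146, 0.2964, 0.0405]
tcp_rot: [[-0.97, -0.243, 0.002], [-0.243, 0.97, 0.002], [-0.002, 0.002, -1.0]]
contact_force: [-2.0, 5.8, 4.6]
width: 0.0426
```

View pics/s3.png

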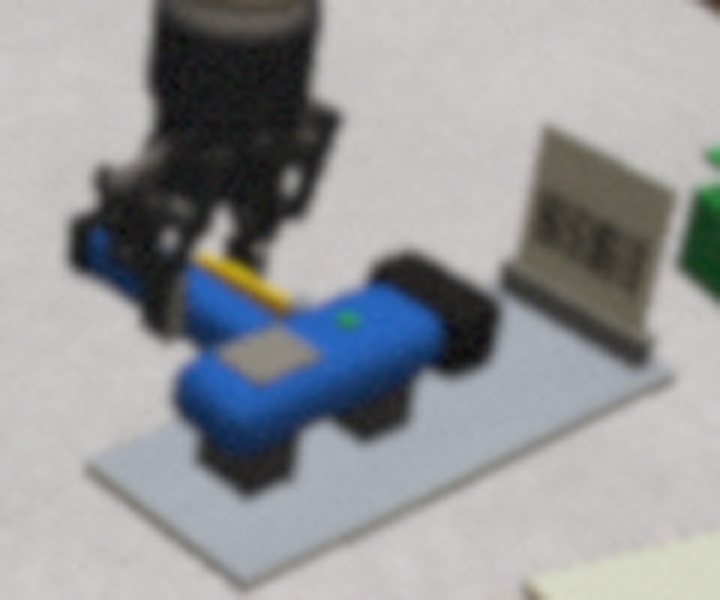

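The fingers stalled at 42.6 mm and the trigger now sits right up against the handle at (245,280), so it is fully squeezed. Releasing.

```bash
python3 -m crank '[{"fingers":-1,"slide":[0,0,0],"dr":[0,0,0]},{"fingers":-1,"slide":[0,0,0],"dr":[0,0,0]},{"fingers":-1,"slide":[0,0,0],"dr":[0,0,0]},{"fingers":-1,"slide":[0,0,0],"dr":[0,0,0]},{"fingers":-1,"slide":[0,0,0],"dr":[0,0,0]}]'
python3 - <<'E'
from h import *
p,d=grab("scene"); save(p,"s4",(305,125,425,225),6)
E
```

```text
clock: 4.5
eef_pos: [0.5143, 0.2944, 0.0392]
tcp_rot: [[-0.97, -0.242, -0.0], [-0.242, 0.97, -0.0], [0.0, -0.0, -1.0]]
contact_force: [0.5, 0.3, -0.2]
width: 0.0854
```

View pics/s4.png

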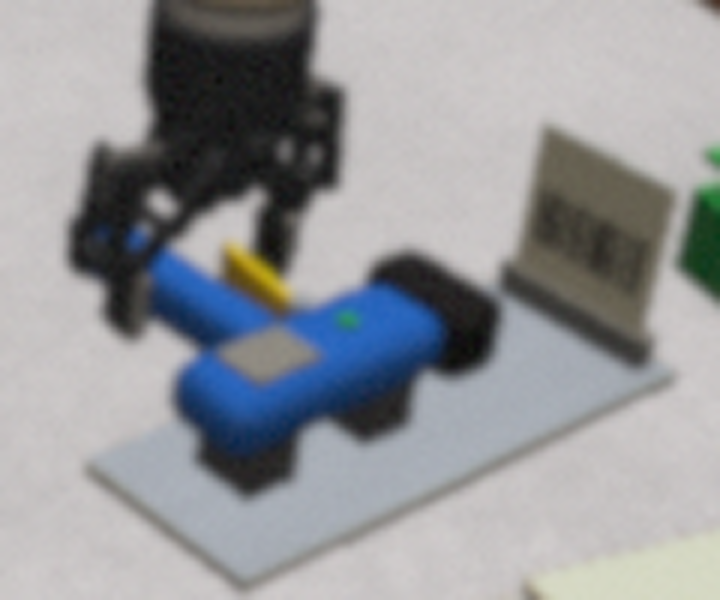

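The trigger has sprung back to its rest position at (255,275). Lifting off and moving over to the probe.

```bash
python3 -m crank '[{"fingers":-1,"slide":[0,0,-0.6],"dr":[0,0,0]},{"fingers":-1,"slide":[0,0,-1],"dr":[0,0,0]},{"fingers":-1,"slide":[0,0,-1],"dr":[0,0,0]},{"fingers":-1,"slide":[0,0,-1],"dr":[0,0,0]},{"fingers":-1,"slide":[0,0,-1],"dr":[0,0,0]}]'>/dev/null; python3 -m crank '[{"fingers":-1,"slide":[0,0,-1],"dr":[0,0,0]},{"fingers":-1,"slide":[0,0,-1],"dr":[0,0,0]},{"fingers":-1,"slide":[0,0,-1],"dr":[0,0,0]},{"fingers":-1,"slide":[0,0,0],"dr":[0,0,0]}]'; python3 plan.py 0.5275 -0.065 0.27 91 14
```

```text
clock: 5.45
eef_pos: [0.5169, 0.2956, 0.2721]
tcp_rot: [[-0.97, -0.243, 0.009], [-0.243, 0.97, 0.003], [-0.01, 0.001, -1.0]]
contact_force: [1.5, 0.4, 0.3]
width: 0.0853
total [ 0.0106 -0.3606 -0.0021] rot units [0.02 0.09 2.17]
slide [0.184, -0.839, 0.003] dr [0.001, 0.007, 0.155]
slide [0.17, -0.842, 0.003] dr [0.001, 0.007, 0.155]
slide [0.156, -0.845, 0.003] dr [0.001, 0.007, 0.155]
slide [0.143, -0.847, 0.003] dr [0.001, 0.007, 0.155]
slide [0.129, -0.849, 0.004] dr [0.001, 0.007, 0.155]
slide [0.115, -0.851, 0.004] dr [0.001, 0.007, 0.155]
slide [0.101, -0.853, 0.004] dr [0.001, 0.007, 0.155]
slide [0.087, -0.855, 0.004] dr [0.001, 0.007, 0.155]
slide [0.073, -0.856, 0.004] dr [0.001, 0.007, 0.155]
slide [0.06, -0.857, 0.004] dr [0.001, 0.007, 0.155]
slide [0.046, -0.858, 0.005] dr [0.001, 0.007, 0.155]
slide [0.032, -0.858, 0.005] dr [0.001, 0.007, 0.155]
slide [0.018, -0.859, 0.005] dr [0.001, 0.007, 0.155]
slide [0.004, -0.859, 0.005] dr [0.001, 0.007, 0.155]
```

```bash
python3 -m crank '[{"fingers":-1,"slide":[0.18,-0.84,0],"dr":[0,0,0.15]},{"fingers":-1,"slide":[0.17,-0.84,0],"dr":[0,0,0.15]},{"fingers":-1,"slide":[0.16,-0.84,0],"dr":[0,0,0.15]},{"fingers":-1,"slide":[0.14,-0.84,0],"dr":[0,0,0.15]},{"fingers":-1,"slide":[0.13,-0.84,0],"dr":[0,0,0.15]}]'>/dev/null; python3 -m crank '[{"fingers":-1,"slide":[0.12,-0.85,0],"dr":[0,0,0.15]},{"fingers":-1,"slide":[0.1,-0.85,0],"dr":[0,0,0.15]},{"fingers":-1,"slide":[0.09,-0.85,0],"dr":[0,0,0.15]},{"fingers":-1,"slide":[0.07,-0.85,0],"dr":[0,0,0.15]},{"fingers":-1,"slide":[0.06,-0.85,0],"dr":[0,0,0.15]}]'; python3 plan.py 0.5275 -0.065 0.26 91 4
```

```text
clock: 6.45
eef_pos: [0.5214, 0.0375, 0.2662]
tcp_rot: [[-0.996, -0.087, -0.002], [-0.087, 0.996, 0.0], [0.002, 0.0, -1.0]]
contact_force: [1.6, 0.0, 0.2]
width: 0.0857
total [ 0.0061 -0.1025 -0.0062] rot units [ 0.   -0.02  0.67]
slide [0.024, -0.855, 0.052] dr [0.0, -0.005, 0.166]
slide [0.009, -0.855, 0.052] dr [0.0, -0.005, 0.166]
slide [-0.006, -0.855, 0.052] dr [0.0, -0.005, 0.166]
slide [-0.021, -0.855, 0.052] dr [0.0, -0.005, 0.166]
```

```bash
python3 -m crank '[{"fingers":-1,"slide":[0.02,-0.85,0],"dr":[0,0,0.17]},{"fingers":-1,"slide":[0.01,-0.85,0],"dr":[0,0,0.17]},{"fingers":-1,"slide":[0,-0.85,0],"dr":[0,0,0.17]},{"fingers":-1,"slide":[-0.02,-0.7,0],"dr":[0,0,0.17]},{"fingers":-1,"slide":[0,0,0],"dr":[0,0,0]}]'>/dev/null; python3 -m crank '[{"fingers":-1,"slide":[0,0,0],"dr":[0,0,0]}]'; python3 plan.py 0.5275 -0.065 0.137 91 1
python3 - <<'E'
from h import *
p,d=grab("scene"); save(p,"s5",(165,100,285,230),4.6)
p,d=grab("top"); save(np.clip(p.astype(float)*1.6,0,255).astype(np.uint8),"t5",(225,165,405,245),4.4)
E
```

```text
clock: 7.05
eef_pos: [0.5273, -0.0587, 0.2664]
tcp_rot: [[-1.0, -0.016, -0.002], [-0.016, 1.0, 0.001], [0.002, 0.001, -1.0]]
contact_force: [-0.1, 0.0, -0.4]
width: 0.0851
total [ 0.0002 -0.0063 -0.1294] rot units [ 0.01 -0.02 -0.02]
slide [-0.011, -0.214, 4.313] dr [0.011, -0.019, -0.017]
```

View pics/s5.png

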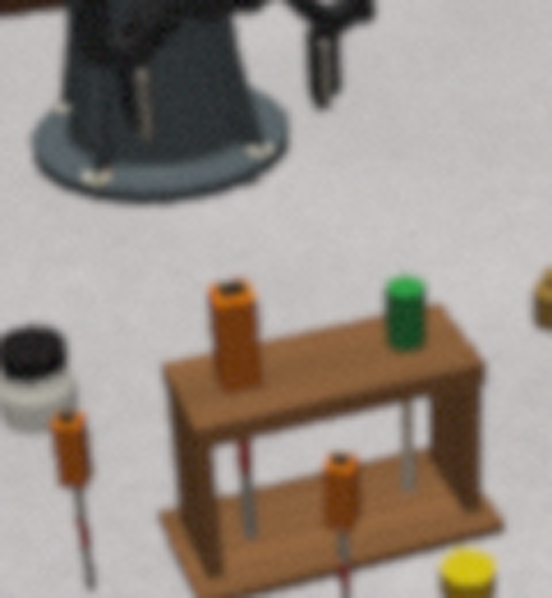

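View pics/t5.png

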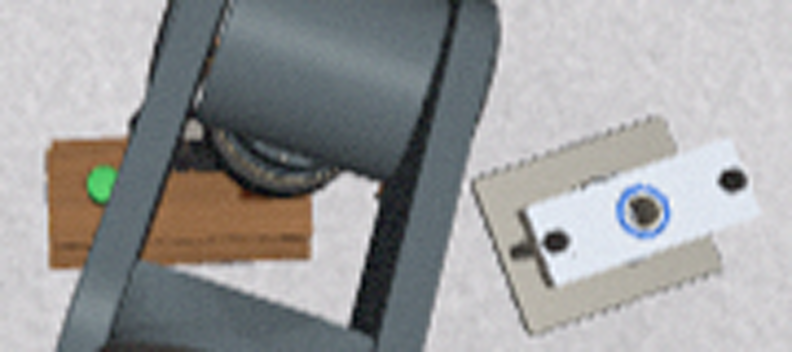

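In the scene view the fingers hover above the probe, whose handle top is at (232,288). In the top view the arm hides it. I'll check the probe's position with the scene camera, and the ring as well.

```bash
python3 - <<'E'
from h import *
f=lambda u,v,off,s,z: onz("scene",u/s+off[0]-.5+.5/s,v/s+off[1]-.5+.5/s,z).round(4)
print("probe top",f(232,289,(165,100),4.6,.18))
p,d=load("scene"); save(p,"s_guide",(78,180,153,240),10)
print(proj("scene",[[.5275,-.065,.18],[.511,-.3195,.115]]))
E
```

```text
probe top [ 0.527  -0.0682  0.18  ]
[[216.35872921 162.28971725]
 [115.41298715 200.37099443]]
```

View pics/s_guide.png

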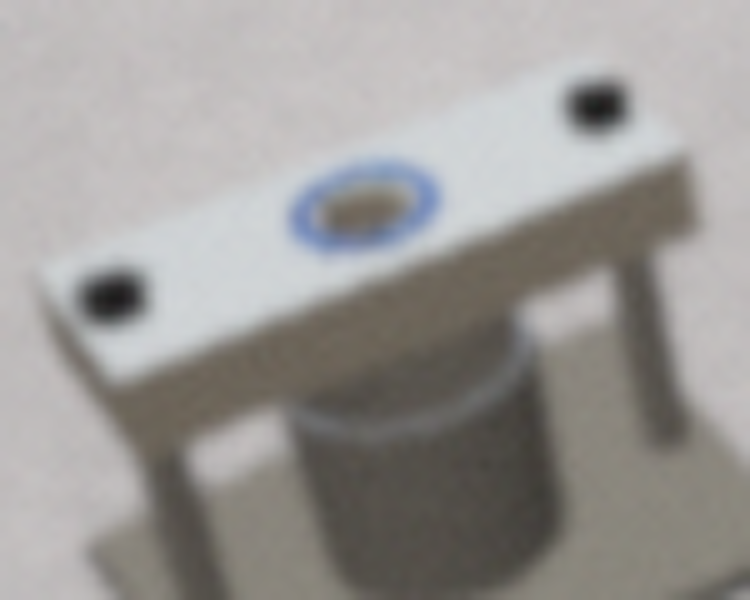

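```bash
python3 -m crank '[{"fingers":-1,"slide":[0,-0.2,0.8],"dr":[0,0,0]},{"fingers":-1,"slide":[0,0,0.8],"dr":[0,0,0]},{"fingers":-1,"slide":[0,0,0.6],"dr":[0,0,0]},{"fingers":-1,"slide":[0,0,0],"dr":[0,0,0]}]'; python3 plan.py 0.5275 -0.065 0.136 91 1
```

```text
clock: 7.55
eef_pos: [0.5261, -0.063, 0.1989]
tcp_rot: [[-1.0, -0.018, -0.006], [-0.018, 1.0, 0.002], [0.006, 0.002, -1.0]]
contact_force: [-0.1, -0.4, -0.2]
width: 0.0853
total [ 0.0014 -0.002  -0.0629] rot units [ 0.02 -0.06  0.01]
slide [-0.059, -0.071, 2.097] dr [0.022, -0.058, 0.008]
```

The ring centre is at (366,207) in the crop. The two cameras agree in x but differ by about 3 mm in y, for both the probe and the ring, so I'll take the mean: probe at y ≈ -0.0665. Continuing down.

```bash
python3 -m crank '[{"fingers":-1,"slide":[-0.05,-0.12,0.7],"dr":[0,-0.06,0]},{"fingers":-1,"slide":[0,0,0.7],"dr":[0,0,0]},{"fingers":-1,"slide":[0,0,0.6],"dr":[0,0,0]},{"fingers":-1,"slide":[0,0,0],"dr":[0,0,0]},{"fingers":-1,"slide":[0,0,0],"dr":[0,0,0]}]'; python3 plan.py 0.5275 -0.0665 0.136 91 1
python3 - <<'E'
from h import *
p,d=grab("scene"); save(p,"s6",(165,100,285,230),4.6)
E
```

```text
clock: 8.05
eef_pos: [0.5305, -0.068, 0.1421]
tcp_rot: [[-1.0, -0.018, 0.007], [-0.018, 1.0, -0.0], [-0.007, -0.0, -1.0]]
contact_force: [-0.7, -0.2, 0.6]
width: 0.0854
total [-0.003   0.0015 -0.0061] rot units [-0.    0.07  0.  ]
slide [0.101, 0.05, 0.202] dr [-0.002, 0.067, 0.002]
```

View pics/s6.png

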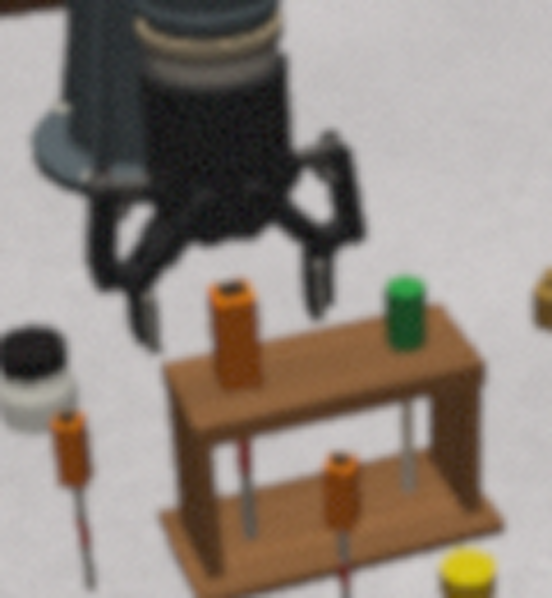

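The jaws straddle the probe handle at (235,335) with room on both sides. I'll make a small correction and close.

```bash
python3 -m crank '[{"fingers":-1,"slide":[0.06,0.04,0.2],"dr":[0,0.04,0]},{"fingers":-1,"slide":[0,0,0],"dr":[0,0,0]},{"fingers":-1,"slide":[0,0,0],"dr":[0,0,0]}]' 30; python3 plan.py 0.5275 -0.0665 0.136 91 1;  python3 -m crank '[{"fingers":0,"slide":[0,0,0],"dr":[0,0,0]},{"fingers":0.3,"slide":[0,0,0],"dr":[0,0,0]},{"fingers":0.6,"slide":[0,0,0],"dr":[0,0,0]},{"fingers":0.8,"slide":[0,0,0],"dr":[0,0,0]},{"fingers":1,"slide":[0,0,0],"dr":[0,0,0]}]' 30;  python3 -m crank '[{"fingers":1,"slide":[0,0,0],"dr":[0,0,0]},{"fingers":1,"slide":[0,0,0],"dr":[0,0,0]},{"fingers":1,"slide":[0,0,0],"dr":[0,0,0]}]'
python3 - <<'E'
from h import *
p,d=grab("scene"); save(p,"s7",(165,100,285,230),4.6)
E
```

```text
clock: 8.4
eef_pos: [0.5283, -0.0671, 0.1357]
tcp_rot: [[-1.0, -0.017, 0.003], [-0.017, 1.0, -0.0], [-0.003, -0.0, -1.0]]
contact_force: [-0.1, -0.7, 0.4]
width: 0.085
total [-0.0008  0.0006  0.0003] rot units [-0.    0.02 -0.01]
slide [0.027, 0.02, -0.011] dr [-0.002, 0.025, -0.005]
clock: 8.9
eef_pos: [0.5283, -0.0672, 0.1354]
tcp_rot: [[-1.0, -0.017, 0.002], [-0.017, 1.0, -0.0], [-0.002, -0.0, -1.0]]
contact_force: [-0.4, 0.7, -0.5]
width: 0.0235
clock: 9.2
eef_pos: [0.5283, -0.0672, 0.1354]
tcp_rot: [[-1.0, -0.017, 0.002], [-0.017, 1.0, -0.0], [-0.002, -0.0, -1.0]]
contact_force: [-0.6, -1.2, 0.6]
width: 0.0235
```

View pics/s7.png

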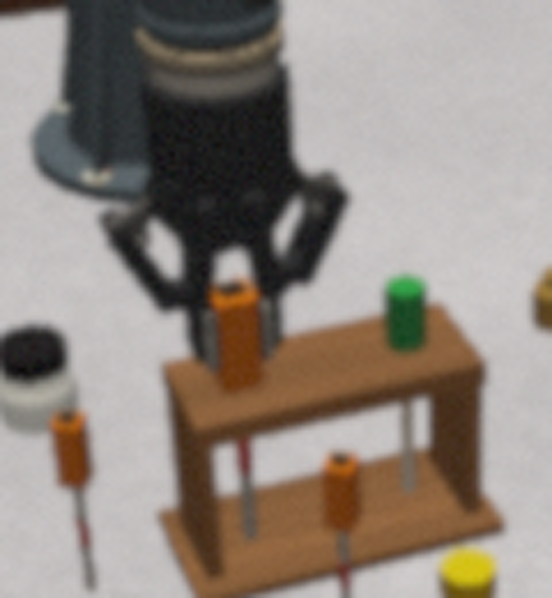

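The probe is gripped at 23.5 mm. Lifting straight up, moderately slowly.

```bash
python3 -m crank '[{"fingers":1,"slide":[0,0,-0.2],"dr":[0,0,0]},{"fingers":1,"slide":[0,0,-0.3],"dr":[0,0,0]},{"fingers":1,"slide":[0,0,-0.4],"dr":[0,0,0]},{"fingers":1,"slide":[0,0,-0.4],"dr":[0,0,0]},{"fingers":1,"slide":[0,0,-0.4],"dr":[0,0,0]}]';python3 plan.py 0.5283 -0.067 0.325 91 10
```

```text
clock: 9.75
eef_pos: [0.5283, -0.0672, 0.1878]
tcp_rot: [[-1.0, -0.017, 0.003], [-0.017, 1.0, -0.0], [-0.003, -0.0, -1.0]]
contact_force: [-0.4, -0.6, -1.0]
width: 0.0237
total [-0.      0.0002  0.1372] rot units [-0.    0.03 -0.01]
slide [-0.001, 0.001, -0.457] dr [-0.0, 0.003, -0.001]
slide [-0.001, 0.001, -0.457] dr [-0.0, 0.003, -0.001]
slide [-0.001, 0.001, -0.457] dr [-0.0, 0.003, -0.001]
slide [-0.001, 0.001, -0.457] dr [-0.0, 0.003, -0.001]
slide [-0.001, 0.001, -0.457] dr [-0.0, 0.003, -0.001]
slide [-0.001, 0.001, -0.457] dr [-0.0, 0.003, -0.001]
slide [-0.0, 0.001, -0.457] dr [-0.0, 0.003, -0.001]
slide [-0.0, 0.001, -0.457] dr [-0.0, 0.003, -0.001]
slide [-0.0, 0.001, -0.457] dr [-0.0, 0.003, -0.001]
slide [-0.0, 0.001, -0.457] dr [-0.0, 0.003, -0.001]
```

```bash
python3 -m crank '[{"fingers":1,"slide":[0,0,-0.45],"dr":[0,0,0]},{"fingers":1,"slide":[0,0,-0.45],"dr":[0,0,0]},{"fingers":1,"slide":[0,0,-0.45],"dr":[0,0,0]},{"fingers":1,"slide":[0,0,-0.45],"dr":[0,0,0]},{"fingers":1,"slide":[0,0,-0.45],"dr":[0,0,0]}]' >/dev/null; python3 -m crank '[{"fingers":1,"slide":[0,0,-0.45],"dr":[0,0,0]},{"fingers":1,"slide":[0,0,-0.45],"dr":[0,0,0]},{"fingers":1,"slide":[0,0,-0.4],"dr":[0,0,0]},{"fingers":1,"slide":[0,0,-0.2],"dr":[0,0,0]},{"fingers":1,"slide":[0,0,0],"dr":[0,0,0]}]' 
python3 plan.py 0.512 -0.321 0.31 91 1
python3 - <<'E'
from h import *
p,d=grab("scene"); save(p,"s8",(125,40,285,240),3)
E
```

```text
clock: 10.75
eef_pos: [0.5283, -0.0673, 0.3001]
tcp_rot: [[-1.0, -0.017, 0.004], [-0.017, 1.0, -0.001], [-0.004, -0.001, -1.0]]
contact_force: [0.4, 0.1, -0.6]
width: 0.0235
total [-0.0163 -0.2537  0.0099] rot units [-0.01  0.04 -0.01]
slide [0.686, -8.447, -0.327] dr [-0.008, 0.042, -0.006]
```

View pics/s8.png

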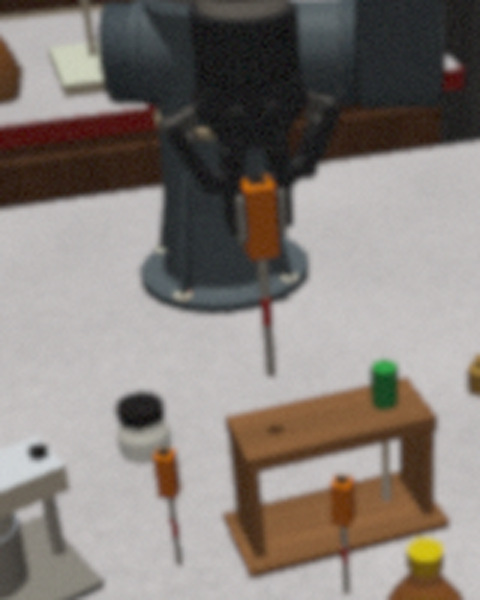

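The probe is out of the rack and upright, with its tip at (271,373), well above the rack. The stirrer hasn't moved. Moving over the guide, corrected for camera bias (TCP target about 0.512, -0.322).

```bash
python3 -m crank '[{"fingers":1,"slide":[0.02,-0.3,-0.05],"dr":[0,0,0]},{"fingers":1,"slide":[0.05,-0.6,-0.05],"dr":[0,0,0]},{"fingers":1,"slide":[0.05,-0.7,-0.05],"dr":[0,0,0]},{"fingers":1,"slide":[0.05,-0.7,-0.05],"dr":[0,0,0]},{"fingers":1,"slide":[0.05,-0.7,-0.05],"dr":[0,0,0]}]' ; python3 -m crank '[{"fingers":1,"slide":[0.05,-0.7,-0.05],"dr":[0,0,0]},{"fingers":1,"slide":[0.05,-0.7,0],"dr":[0,0,0]},{"fingers":1,"slide":[0.06,-0.7,0],"dr":[0,0,0]},{"fingers":1,"slide":[0.06,-0.7,0],"dr":[0,0,0]},{"fingers":1,"slide":[0.06,-0.7,0],"dr":[0,0,0]}]' 
python3 plan.py 0.512 -0.3218 0.31 91 1
```

```text
clock: 11.3
eef_pos: [0.5222, -0.1585, 0.3055]
tcp_rot: [[-1.0, -0.017, 0.0], [-0.017, 1.0, 0.001], [-0.0, 0.001, -1.0]]
contact_force: [1.3, 0.2, -1.1]
width: 0.0235
clock: 11.8
eef_pos: [0.5154, -0.2637, 0.3068]
tcp_rot: [[-1.0, -0.016, 0.0], [-0.016, 1.0, 0.001], [-0.0, 0.001, -1.0]]
contact_force: [-0.2, 0.1, -0.5]
width: 0.0235
total [-0.0034 -0.0581  0.0032] rot units [ 0.01  0.   -0.01]
slide [0.145, -1.934, -0.108] dr [0.009, 0.004, -0.011]
```

```bash
python3 -m crank '[{"fingers":1,"slide":[0.04,-0.6,0],"dr":[0,0,0]},{"fingers":1,"slide":[0.04,-0.5,0],"dr":[0,0,0]},{"fingers":1,"slide":[0.04,-0.4,0],"dr":[0,0,0]},{"fingers":1,"slide":[0.02,-0.3,0],"dr":[0,0,0]},{"fingers":1,"slide":[0,0,0],"dr":[0,0,0]}]' ; python3 -m crank '[{"fingers":1,"slide":[0,0,0],"dr":[0,0,0]},{"fingers":1,"slide":[0,0,0],"dr":[0,0,0]},{"fingers":1,"slide":[0,0,0],"dr":[0,0,0]}]' 
python3 plan.py 0.512 -0.3218 0.31 91 1
python3 - <<'E'
from h import *
p,d=grab("scene"); save(p,"s9",(75,80,155,220),4.2)
p,d=grab("top"); save(np.clip(p.astype(float)*1.6,0,255).astype(np.uint8),"t9",(320,165,420,245),6)
E
```

```text
clock: 12.3
eef_pos: [0.5128, -0.3175, 0.3076]
tcp_rot: [[-1.0, -0.016, 0.002], [-0.016, 1.0, -0.0], [-0.002, -0.0, -1.0]]
contact_force: [-0.4, -0.1, -0.5]
width: 0.0234
clock: 12.6
eef_pos: [0.513, -0.3157, 0.3079]
tcp_rot: [[-1.0, -0.018, 0.002], [-0.018, 1.0, 0.0], [-0.002, 0.0, -1.0]]
contact_force: [0.1, 0.6, -1.0]
width: 0.0237
total [-0.001  -0.0061  0.0021] rot units [0.   0.02 0.  ]
slide [0.035, -0.204, -0.07] dr [0.002, 0.02, 0.003]
```

View pics/s9.png

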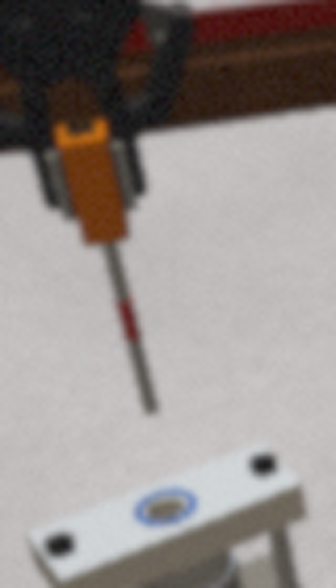

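View pics/t9.png

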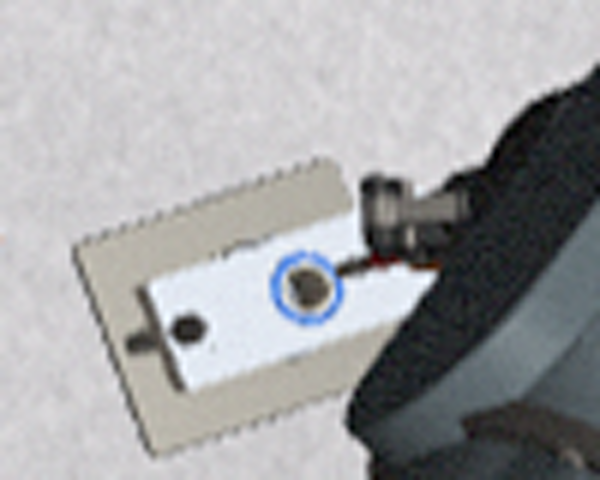

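The top view shows the rod tip at (343,270) beside the ring centre (307,287). The scene view shows the tip at (150,408) and the ring at (165,506). I'll turn these into offsets for each camera.

```bash
cat > m9.py <<'E'
from h import *
pt,_=load("top"); ps,_=load("scene")
f=lambda n,u,v,off,s,z: onz(n,u/s+off[0]-.5+.5/s,v/s+off[1]-.5+.5/s,z).round(4)
g=np.clip(pt.astype(float)*1.6,0,255).astype(np.uint8)
save(g,"t9b",(360,195,400,225),18); save(ps,"s9b",(95,130,135,210),8)
zt=.3079-.1354+.01
print("top tip",f("top",343,270,(320,165),6,zt)," ring",f("top",307,287.5,(320,165),6,.115))
print("scene tip",f("scene",150,409,(75,80),4.2,zt)," ring",f("scene",165.5,507,(75,80),4.2,.115))
o=robot.get_obs()["eef_pos"]; P=np.array(o)
for dx in (0,-.0011):
  q=np.array([[P[0]+dx,P[1],zt],[P[0]+dx,P[1],zt+.06]])
  print("pred top",((proj("top",q)-[320,165]+.5)*6).round(1).tolist(),"pred scene",((proj("scene",q)-[75,80]+.5)*4.2).round(1).tolist())
E
python3 m9.py
```

```text
top tip [ 0.5126 -0.3149  0.1825]  ring [ 0.5108 -0.3198  0.115 ]
scene tip [ 0.51   -0.3177  0.1825]  ring [ 0.5097 -0.3227  0.115 ]
pred top [[345.6, 269.8], [392.6, 255.9]] pred scene [[154.2, 411.6], [130.9, 319.1]]
pred top [[345.7, 272.2], [392.8, 258.4]] pred scene [[154.1, 410.6], [130.8, 318.1]]
```

View pics/t9b.png

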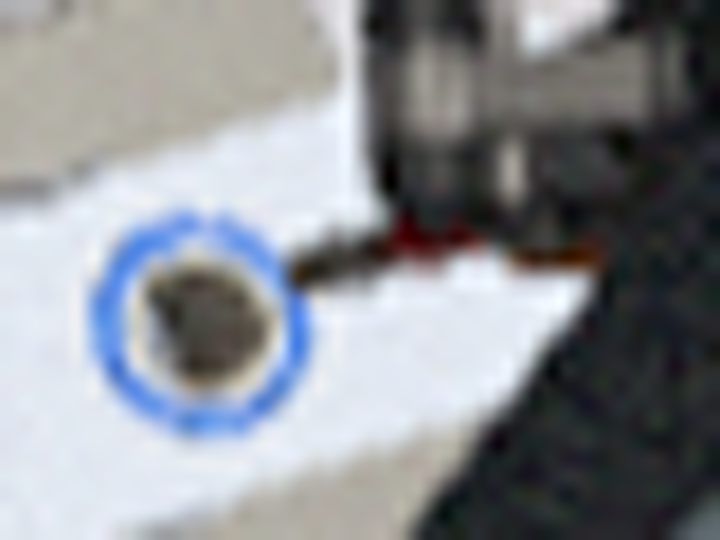

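View pics/s9b.png

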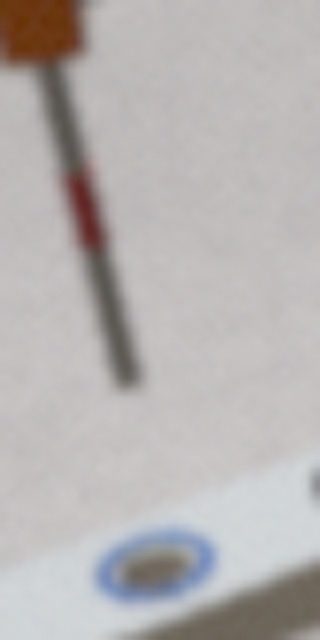

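Both cameras agree that the ring is about 1 mm in -x and 5.5–6 mm in -y from the tip. The rod looks vertical. I'll centre it and descend to just above the guide.

```bash
python3 -m crank '[{"fingers":1,"slide":[0.03,-0.1,0],"dr":[0,0,0]},{"fingers":1,"slide":[0,-0.09,0],"dr":[0,0,0]},{"fingers":1,"slide":[0,0,0.2],"dr":[0,0,0]},{"fingers":1,"slide":[0,0,0.3],"dr":[0,0,0]},{"fingers":1,"slide":[0,0,0.3],"dr":[0,0,0]}]' ; python3 -m crank '[{"fingers":1,"slide":[0,0,0.3],"dr":[0,0,0]},{"fingers":1,"slide":[0,0,0.3],"dr":[0,0,0]},{"fingers":1,"slide":[0,0,0.2],"dr":[0,0,0]},{"fingers":1,"slide":[0,0,0],"dr":[0,0,0]},{"fingers":1,"slide":[0,0,0],"dr":[0,0,0]}]' 
python3 plan.py 0.512 -0.3215 0.25 91 1
python3 - <<'E'
from h import *
p,d=grab("scene"); save(p,"s10",(85,130,145,210),8)
p,d=grab("top"); save(np.clip(p.astype(float)*1.6,0,255).astype(np.uint8),"t10",(355,190,405,225),14)
P=np.array(robot.get_obs()["eef_pos"]); zt=P[2]-.1254
q=np.array([[P[0]-.001,P[1],zt]]); print(zt,((proj("scene",q)-[85,130]+.5)*8).round(1),((proj("top",q)-[355,190]+.5)*14).round(1))
E
```

```text
clock: 13.2
eef_pos: [0.5118, -0.322, 0.2827]
tcp_rot: [[-1.0, -0.017, 0.002], [-0.017, 1.0, 0.001], [-0.002, 0.001, -1.0]]
contact_force: [-0.1, 0.0, -0.4]
width: 0.024
clock: 13.7
eef_pos: [0.5123, -0.3222, 0.2597]
tcp_rot: [[-1.0, -0.017, 0.002], [-0.017, 1.0, -0.0], [-0.002, -0.0, -1.0]]
contact_force: [-0.3, 0.1, -1.1]
width: 0.0236
total [-0.0003  0.0007 -0.0097] rot units [-0.    0.02 -0.01]
slide [0.009, 0.025, 0.324] dr [-0.001, 0.021, -0.006]
0.13486340251685452 [[224. 517.]] [[271.4 310. ]]
```

View pics/s10.png

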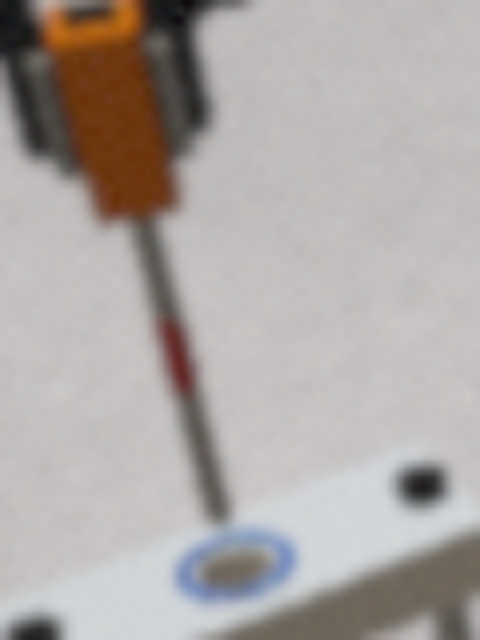

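View pics/t10.png

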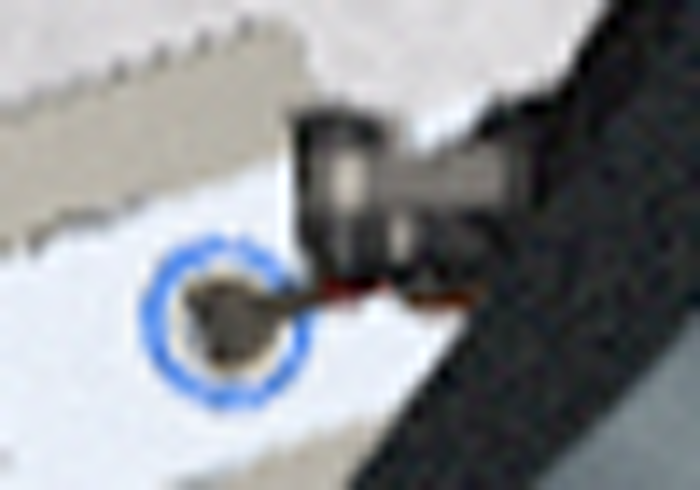

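The scene view shows the tip at (219,516) just above the ring centre (237,565). The top view shows the rod running into the ring, whose centre is at (228,324). Next I'll check the offset numerically.

```bash
python3 - <<'E'
from h import *
f=lambda n,u,v,off,s,z: onz(n,u/s+off[0]-.5,v/s+off[1]-.5,z)
R=f("scene",237,565,(85,130),8,.115); T=f("scene",219,514,(85,130),8,.135); B=f("scene",176,358,(85,130),8,.195)
print("scene ring",R.round(4),"tip-ring",(T-R).round(4),"band-ring",(B-R).round(4))
Rt=f("top",228,324,(355,190),14,.115); print("top ring",Rt.round(4))
# where rod axis would appear in top if centred, z .135 and .165,.195
for z in(.135,.15,.165,.18,.195):
    q=Rt.copy(); q[2]=z; print(z,((proj("top",q)-[355,190]+.5)*14).round(1))
E
```

```text
scene ring [ 0.5089 -0.3224  0.115 ] tip-ring [ 0.0006 -0.0013  0.02  ] band-ring [ 0.0065 -0.0017  0.08  ]
top ring [ 0.5104 -0.3198  0.115 ]
0.135 [[259.  315.2]]
0.15 [[283.1 308.4]]
0.165 [[307.9 301.3]]
0.18 [[333.5 294.1]]
0.195 [[359.8 286.6]]
```

```bash
python3 -m crank '[{"fingers":1,"slide":[0,0.03,0.1],"dr":[0,0,0]},{"fingers":1,"slide":[0,0,0.15],"dr":[0,0,0]},{"fingers":1,"slide":[0,0,0.2],"dr":[0,0,0]},{"fingers":1,"slide":[0,0,0.2],"dr":[0,0,0]},{"fingers":1,"slide":[0,0,0.2],"dr":[0,0,0]}]' ; python3 -m crank '[{"fingers":1,"slide":[0,0,0.2],"dr":[0,0,0]},{"fingers":1,"slide":[0,0,0.2],"dr":[0,0,0]},{"fingers":1,"slide":[0,0,0],"dr":[0,0,0]},{"fingers":1,"slide":[0,0,0],"dr":[0,0,0]}]' 
python3 plan.py 0.512 -0.3214 0.1804 91 1
python3 - <<'E'
from h import *
p,d=grab("scene"); save(p,"s11",(85,140,145,215),8)
p,d=grab("top"); save(np.clip(p.astype(float)*1.6,0,255).astype(np.uint8),"t11",(355,190,405,225),14)
E
```

```text
clock: 14.3
eef_pos: [0.512, -0.3211, 0.2335]
tcp_rot: [[-1.0, -0.017, 0.002], [-0.017, 1.0, 0.0], [-0.002, 0.0, -1.0]]
contact_force: [-0.5, -0.4, -1.2]
width: 0.0236
clock: 14.7
eef_pos: [0.5122, -0.3213, 0.2221]
tcp_rot: [[-1.0, -0.017, 0.002], [-0.017, 1.0, 0.0], [-0.002, 0.0, -1.0]]
contact_force: [-0.8, -0.4, -0.7]
width: 0.0235
total [-0.0002 -0.0001 -0.0417] rot units [ 0.    0.02 -0.01]
slide [0.009, -0.005, 1.389] dr [0.002, 0.018, -0.007]
```

View pics/s11.png

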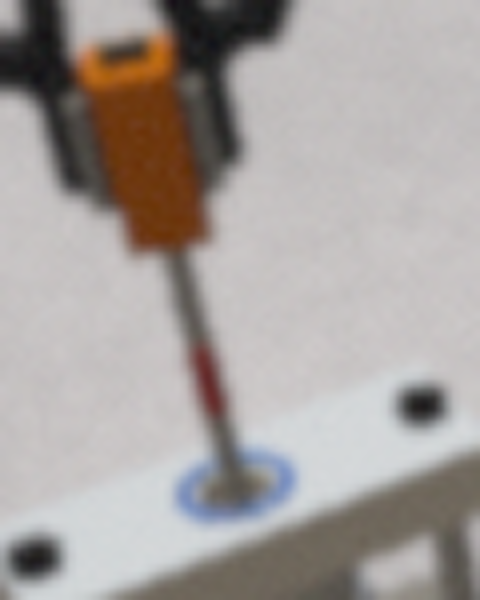

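View pics/t11.png

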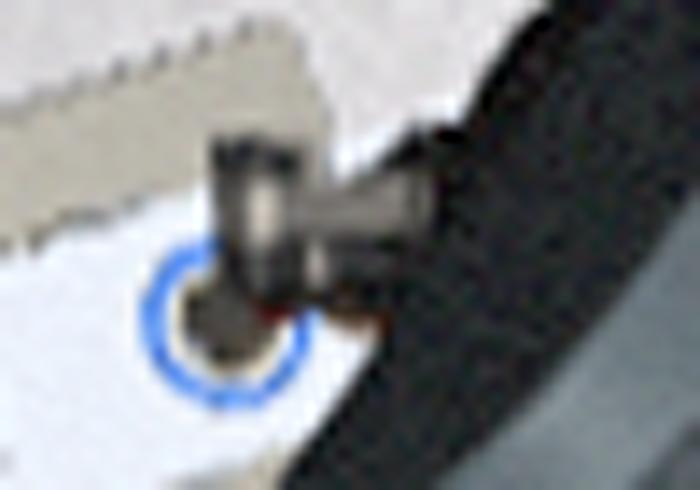

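The scene view shows the rod inside the bore, and its axis extrapolates to (237,485), right on the ring centre (236,485). No contact force. Finishing the descent, 42 mm, slowly.

```bash
python3 -m crank '[{"fingers":1,"slide":[0,0,0.15],"dr":[0,0,0]},{"fingers":1,"slide":[0,0,0.2],"dr":[0,0,0]},{"fingers":1,"slide":[0,0,0.2],"dr":[0,0,0]},{"fingers":1,"slide":[0,0,0.2],"dr":[0,0,0]},{"fingers":1,"slide":[0,0,0],"dr":[0,0,0]}]' ; python3 -m crank '[{"fingers":1,"slide":[0,0,0.2],"dr":[0,0,0]},{"fingers":1,"slide":[0,0,0.2],"dr":[0,0,0]},{"fingers":1,"slide":[0,0,0.15],"dr":[0,0,0]},{"fingers":1,"slide":[0,0,0.05],"dr":[0,0,0]},{"fingers":1,"slide":[0,0,0],"dr":[0,0,0]}]' 
python3 plan.py 0.512 -0.3214 0.1804 91 1
python3 - <<'E'
from h import *
p,d=grab("scene"); save(p,"s12",(85,150,145,225),8)
p,d=grab("top"); save(np.clip(p.astype(float)*1.6,0,255).astype(np.uint8),"t12",(355,190,405,225),14)
E
```

```text
clock: 15.3
eef_pos: [0.5116, -0.3207, 0.1984]
tcp_rot: [[-1.0, -0.017, 0.0], [-0.017, 1.0, 0.002], [-0.0, 0.002, -1.0]]
contact_force: [0.1, 0.6, -0.6]
width: 0.0236
clock: 15.8
eef_pos: [0.5121, -0.3212, 0.1814]
tcp_rot: [[-1.0, -0.017, 0.002], [-0.017, 1.0, 0.0], [-0.002, 0.0, -1.0]]
contact_force: [0.3, 0.8, -0.6]
width: 0.0237
total [-0.0001 -0.0002 -0.001 ] rot units [ 0.    0.02 -0.01]
slide [0.005, -0.008, 0.033] dr [0.004, 0.015, -0.007]
```

View pics/s12.png

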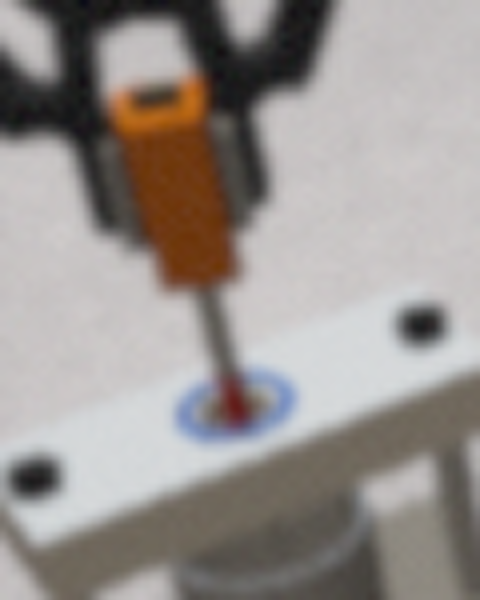

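View pics/t12.png

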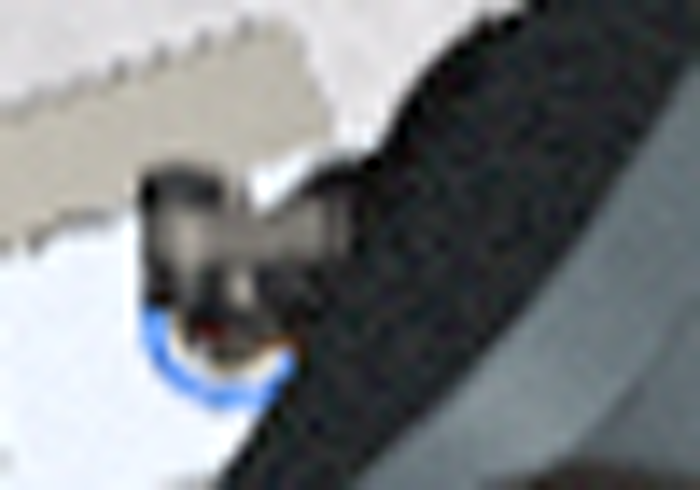

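The scene view shows the red band centred on the ring: the rod is at u≈236 and the ring centre at (236,405). Red starts at v≈375, so the band middle is within about 2–3 mm of the top face. I'll let it settle and hand in.

```bash
python3 -m crank '[{"fingers":1,"slide":[0.01,0,0],"dr":[0,0,0]},{"fingers":1,"slide":[0,0,0],"dr":[0,0,0]},{"fingers":1,"slide":[0,0,0],"dr":[0,0,0]},{"fingers":1,"slide":[0,0,0],"dr":[0,0,0]},{"fingers":1,"slide":[0,0,0],"dr":[0,0,0]}]'; python3 - <<'E'
from h import *
p,d=grab("scene"); save(p,"s13",s=1.5)
o=robot.get_obs(); print(o["eef_pos"],np.abs(o["dq"]).max(),o["contact_force"],o["width"])
E
```

```text
clock: 16.4
eef_pos: [0.512, -0.3213, 0.1818]
tcp_rot: [[-1.0, -0.017, 0.002], [-0.017, 1.0, -0.0], [-0.002, -0.0, -1.0]]
contact_force: [-0.4, 0.2, -1.1]
width: 0.0235
[ 0.51198912 -0.32124392  0.18179424] 0.001036660353024718 [-0.34245749  0.14966857 -0.74941222] 0.02357072909672619
```

View pics/s13.png

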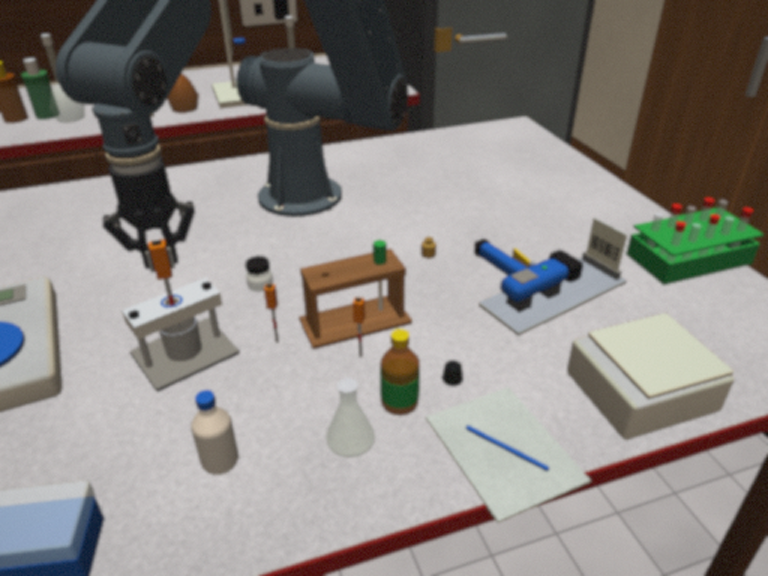

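The probe stands in the guide at (170,300), the trigger is out at (521,258), and everything else is where it started. Handing in.

```bash
python3 -c "
from bench import robot
print(robot.close_job())"
```

```text
the job is handed in; nothing more can be done
None
```

I squeezed the scanner trigger to its stop (the fingers stalled at 42.6 mm opening, 42 being fully in) and let it spring back. I then drew the probe from the rack and lowered it through the guide bore. The job was handed in at about 16.5 s of the 54 s allowed, and no verdict is reported.

**Last checks**
- **Depth:** the tip works out at about 59 mm below the top of the guide from the arm's pose. The picture puts the red band's middle within 2–3 mm of the top face.
- **Centring:** in the scene picture the rod is on the ring centre. I put it about 1 mm off in x, and that offset could not be confirmed at the end because the gripper hid the bore from the top camera.
- **Contact and stillness:** the force readings stayed near 1 N, the sensor's noise level, and the joints were still. The fingers hold the probe at 23.5 mm opening.
- **Trigger and bystanders:** in the last picture the trigger is out and the bottles, stirring rod and other things have not moved.

**Disagreement:** the two cameras differed by about 3 mm in y on both the probe and the ring. I took out this bias using the arm's position when the fingers closed on the probe.

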